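# Gauge a bicycle frame tube and present the rod for reading

### The arm

A 7-joint arm with a two-finger parallel gripper is mounted at the origin on the work surface. World frame = base frame: x ahead of the robot, y to its left, z up, the work surface at z = 0. Lengths are in m, angles in rad, forces in N, time in s.
With the tool pointing down it reaches from about 0.425 to 0.875 m from the base axis. Payload 4.7 kg.
Tool frame: the origin (TCP) lies between the finger pads; the fingertips stand 22 mm ahead of it and the grasp point (between the pads) lies 3 mm ahead of it; z points along the fingers, y is the line along which they close (so a half turn about z gives the same grasp; the last joint's range is limited). The gripper opens to 87 mm and grips with 3 to 60 N. Pads are 19 mm wide; open, the fingers measure 117 mm over their backs; the gripper's body (75 mm by 190 mm) begins 51 mm behind the grasp point.
Start: joints at [-1.263, 0.321, -0.07, 1.45, 0.023, 1.371, -0.057], TCP at [0.188, 0.622, 0.219] pointing down, gripper open.
Joint ranges: [-2.86, 2.86], [-0.3, 2.09], [-1.38, 1.24], [0.06, 2.45], [-1.56, 4.7], [0.09, 2.05], [-2.69, 2.69]. Speed limits (rad/s): [2.57, 2.57, 3.14, 3.14, 3.14, 3.14, 3.14].

### API

Orientations are given as a rotation vector (axis times angle).
In Python, from bench import ctrl gives the robot as it stands. The module is installed in compiled form; this text tells all that it offers.
- The arm moves only by the tool send_rows, never from a script. Its argument "motion" is a list of rows, each an object with "claw": the opening, from -1 (shut) to 1 (fully open); "slide": the shift along the tool's x, y, z in mm, a list of three; "delta_rot": the turn, a rotation vector about the tool's x, y, z in rad, a list of three. In form: [{"claw": claw, "slide": [x, y, z], "delta_rot": [ax, ay, az]}, ...]. A call has 1 to 5 rows; each row is the pose to reach, as a shift and turn from the pose commanded when the call began, along the tool's axes at that moment; what a row does not reach only later rows make up. A row lasts 1/10 s, in which the tool goes at most 50 mm and 8.59 degrees, less where a joint would pass 70% of its speed; a pose out of reach is approached as far as the arm can. A call with a gripper value outside its range is refused whole. The fingers move at their own pace and stop on an object; "grip_force" is the grip in N (left out, the last holds). Time passes only in rows, so rows that repeat a pose let the fingers close. It gives the time, the measured TCP pose, the force, the opening and the grip force at its end, in the units of the state.
- ctrl.get_state(): the state, without advancing time (a new reading comes with each control period).
- ctrl.get_image(name): name is "scene" or "top" or "wrist"; returns a dict with "color" (384x512x3 uint8, blue, green, red), "fx", "fy", "cx", "cy" (pixels), "pose" (4x4, takes a point from camera to world coordinates). Camera axes: x right, y down, z forward; pixel columns grow to the right and rows downward; lengths in m; the calibration is good to about 2 mm. The wrist camera is an equidistant fisheye: a pixel r from the principal point sees the ray r / f radians off the axis. A picture is of the moment at which its call begins. There is no depth.
- ctrl.close_job(): hands the job in; it is judged then, once.
The state is a dict: "time": time; "joint_positions": joint angles; "qd": joint speeds; "joint_torque": joint torques, N m; "position": TCP position; "tool_rot": TCP orientation; "ft_force": force on the tool from outside, world axes, zero at the start; "torque": the same for the moment, N m; "grip_width": opening from 0.0 (shut) to 1.0 (fully open); "grip_force": force on a finger pad.
Only numpy, scipy, OpenCV 4.12 (cv2) and the standard library are available. Lean on these libraries where they do the work, as an engineer would, in place of code of your own. Each camera call takes 0.05 s, during which the arm holds its last target. There are 200 camera calls.

### The job

First free the reading tile: take the little steel parts tote off it, keep it upright and hang it by its handle on the hook. Then take the gauge rod from its cradle, push it gently into the slanted tube until its collar stops against the tube's mouth, draw it right out again, and hold it level and still with its tip about 10 cm above the middle of the tile for reading. Finish while still holding the rod up there; leave the other things on the bench where they are.

Things in the scene. Friction and masses are not known exactly. Their poses are not given: they have to be found in the camera images.
- tote: small open steel parts tote, 56 mm (its x) by 110 mm (its y), walls 45 mm high, about 0.25 kg, with brass and steel lugs fixed in it (below the rim). Starts standing on the tile. A rigid handle rises over it: two uprights at y = +/-56 mm and a level bar along its y. Origin at the centre of its underside, z up
- tote_handle (a point): middle of the tote's handle bar, 115 mm above the tote's underside. The bar is 8 mm thick (along the tote's x), 10 mm high and about 110 mm long between the uprights; 65 mm of open height lies between the tote's rim and the bar. Pinched about 30 mm to one side of its middle, it leaves its middle free for the hook. Axes as the tote's
- hook: fixed hook stand: 100 x 100 x 12 mm base, an 18 mm thick post 235 mm high at its origin (centre of the base's underside), and a level 10 mm thick round peg that leaves the post along the stand's -x with its axis at 215 mm height
- hook_seat (a point): point on the top of the hook's peg, 60 mm out from the post's axis, 220 mm above the bench: where the middle of the handle bar's underside should rest. Axes as the hook stand's: the peg points along -x
- hook_end (a point): the upturned end of the peg: 105 mm out from the post's axis, 230 mm high; the metal reaches 5 mm higher. A bar must pass over it, moving along the stand's +x, then come down onto the peg
- tile: fixed square white ceramic reading tile, 120 x 120 x 8 mm, flat on the bench. Origin at the centre of its underside
- cradle: fixed cradle that the gauge starts in: 70 x 200 x 8 mm base plate with two black forks, 14 mm long, at its y = -60 mm (under the rod) and +85 mm (under the handle's end), each with low cheeks 8 mm high beside the gauge. Origin at the centre of its underside
- gauge: loose gauge, 193 mm long, 0.16 kg, lying level in the cradle with its axis 50 mm above the bench. Along its -y: a round 14 mm rod 95 mm long with a tapered tip (6 mm across at its end, over the last 7 mm); from y = 0 to 8 mm: a collar disc 44 mm across; from y = 8 to 98 mm: a square 20 x 20 mm handle. Origin on the axis at the collar's face on the rod side; z up as it lies
- gauge_tip (a point): end of the gauge's rod, on its axis, 95 mm from the collar's face
- gauge_collar (a point): on the gauge's axis at the collar's stop face (the side towards the rod)
- gauge_grip (a point): on the gauge's axis, 43 mm behind the collar's face, inside the square handle: a good place to grip, midway between the collar's back and the cradle's rear fork, 35 mm from each
- jig: fixed tube jig: 90 x 170 mm steel base plate 12 mm thick, with two black supports that carry one steel tube slanted 35 degrees from level, 34 mm outside, 20 mm inside, 120 mm long, open at both ends. The tube rises towards the jig's +y, its axis over x = 0. Origin on the underside. The supports reach no higher than the tube; a clamp lever stands beside its lower end
- tube_mouth (a point): centre of the tube's upper, open mouth, 140 mm above the bench. The rod goes in here along the line from tube_mouth to tube_stop
- tube_stop (a point): point on the tube's axis 95 mm inside from the mouth: where the rod's tip is when the collar rests on the mouth
- jar: bystander: squat jar with steel lid, 56 mm across, 75 mm high, origin at its underside
- offcut: bystander: short standing offcut of steel tube, 35 mm across, 60 mm high, origin at its underside
- hub: bystander: aluminium wheel hub standing on end, 52 mm across, 68 mm high, origin at its underside
- wrench: bystander: wrench lying flat
- screwdriver: bystander: screwdriver lying flat
- mug: bystander: mug, 80 mm across, 90 mm high, origin at its underside
There are look-alikes about, which are no part of the job. There is more than one size of the tile; the one meant has the size given above.

How it is judged:
By the outcome, as a careful person would: the job done as asked, in the order asked, and still so for the second after the job is handed in, while the arm keeps its last pose, push and grip.
It also fails if it takes over 72 s, if anything falls off the work surface, if the arm or the gripper's body presses on something with over 40 N, if the wrist force passes 120 N, or if a joint passes its speed limit or range.

## Working session

There is one attempt and no reset: what is moved stays moved. The work goes in short steps, Python scripts to look and compute and a tool call to move; the robot and the scene stay as the last step left them, time stands still between calls to the robot, and variables do not carry over. Pictures are saved under pics/ and viewed, at most 10 in all, crops included, and the job is handed in when it is done.

Besides the shell and the picture viewer there is one more tool, called as name([rows], argument=value, ...), one row to a line, values as JSON. send_rows: Moves the arm, as the interface text tells. Its arguments: {"type":"object","properties":{"motion":{"type":"array","items":{"type":"object","properties":{"claw":{"type":"number"},"slide":{"type":"array","items":{"type":"number"}},"delta_rot":{"type":"array","items":{"type":"number"}}}}},"grip_force":{"type":"number"}},"required":["motion"]}

```bash
mkdir -p pics; cat > h.py <<'E'
import numpy as np, cv2, json
from scipy.spatial.transform import Rotation as R
from bench import ctrl
def grab(n,tag):
    im=ctrl.get_image(n); cv2.imwrite(f'pics/{tag}.png',im['color'])
    np.savez(f'pics/{tag}.npz',**{k:np.array(v) for k,v in im.items()}); return im
def load(tag): return dict(np.load(f'pics/{tag}.npz'))
def ray(im,u,v,fish=False):
    x=(u-im['cx'])/im['fx'];y=(v-im['cy'])/im['fy']
    if fish:
        r=np.hypot(x,y);d=np.array([x/r*np.sin(r),y/r*np.sin(r),np.cos(r)]) if r>1e-9 else np.array([0,0,1.])
    else: d=np.array([x,y,1.])
    d=d/np.linalg.norm(d);P=im['pose'];return P[:3,3],P[:3,:3]@d
def proj(im,p,fish=False):
    P=im['pose'];c=P[:3,:3].T@(np.array(p)-P[:3,3])
    if fish:
        r=np.hypot(c[0],c[1]);t=np.arctan2(r,c[2]);s=t/r
        return im['cx']+im['fx']*c[0]*s,im['cy']+im['fy']*c[1]*s
    return im['cx']+im['fx']*c[0]/c[2],im['cy']+im['fy']*c[1]/c[2]
def atz(im,u,v,z,fish=False):
    o,d=ray(im,u,v,fish);return o+d*(z-o[2])/d[2]
def tri(*rays):
    A=np.zeros((3,3));b=np.zeros(3)
    for o,d in rays:
        M=np.eye(3)-np.outer(d,d);A+=M;b+=M@o
    p=np.linalg.solve(A,b);return p,[np.linalg.norm((np.eye(3)-np.outer(d,d))@(p-o)) for o,d in rays]
def st():
    s=ctrl.get_state();return s
def goal(p,Rm):
    """slide (mm) & delta_rot from current measured pose to goal"""
    s=st();R0=R.from_rotvec(s['tool_rot']).as_matrix()
    return np.round(1000*R0.T@(np.array(p)-s['position']),1),np.round(R.from_matrix(R0.T@Rm).as_rotvec(),4)
E
python3 - <<'E'
from h import *
for n in('scene','top','wrist'):
    im=grab(n,n+'0');print(n,im['fx'],im['cx'],im['cy'],np.round(im['pose'],3).tolist())
a=[cv2.resize(cv2.imread(f'pics/{n}0.png'),(800,600),interpolation=cv2.INTER_CUBIC) for n in('scene','top')]
cv2.imwrite('pics/s.png',a[0]);cv2.imwrite('pics/t.png',a[1])
print(st())
E
```

```text
scene 475.0633103636099 259.6847559227757 193.2429683104025 [[0.272, 0.626, -0.73, 1.46], [0.962, -0.175, 0.208, -0.237], [0.002, -0.76, -0.65, 0.981], [0.0, 0.0, 0.0, 1.0]]
top 400.1321759787414 256.79447058120456 191.2613201879016 [[-0.023, -0.991, 0.128, 0.36], [-1.0, 0.024, 0.008, 0.003], [-0.011, -0.128, -0.992, 1.369], [0.0, 0.0, 0.0, 1.0]]
wrist 297.3186396354542 257.6625800228944 188.60455537562945 [[0.29, 0.925, 0.245, 0.122], [0.957, -0.279, -0.076, 0.643], [-0.002, 0.257, -0.966, 0.385], [0.0, 0.0, 0.0, 1.0]]
{'time': 0.15, 'joint_positions': array([-1.26290161,  0.32164229, -0.07008896,  1.45139578,  0.02258687,
        1.37081398, -0.05689927]), 'qd': array([-0.00011721, -0.00058252, -0.00033906, -0.00343573,  0.00182046,
        0.00069119, -0.00214036]), 'joint_torque': array([-1.17936679e-04, -4.91798222e+01, -4.04710164e-01, -3.12875032e+01,
       -6.39856956e-02,  4.05833311e-02,  1.13668170e-04]), 'position': array([0.18814477, 0.62172627, 0.21861907]), 'tool_rot': array([-4.59771504e-01, -3.10762155e+00,  2.30252051e-03]), 'ft_force': array([0.69415264, 0.53116461, 0.54834645]), 'torque': array([ 0.00929778, -0.02020273,  0.00675146]), 'grip_force': 0.0, 'grip_width': 0.9955622086489079}
```

View pics/s.png

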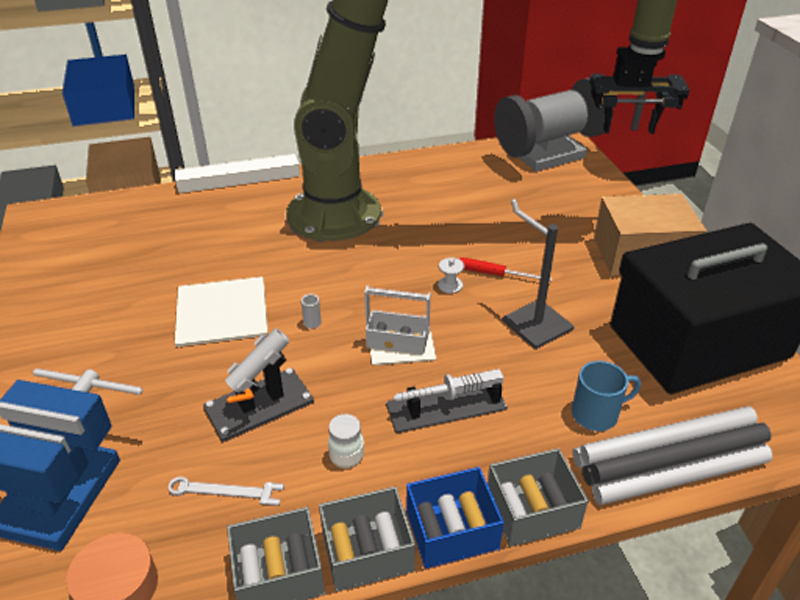

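View pics/t.png

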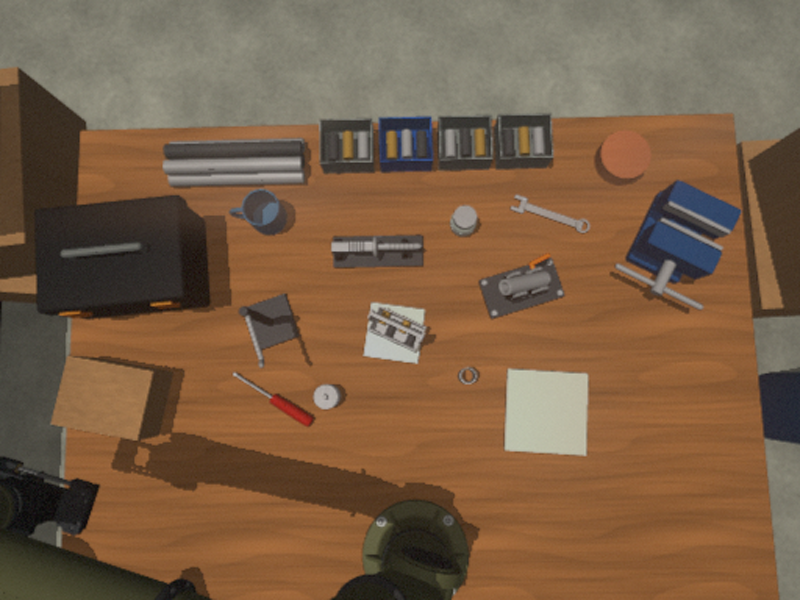

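The scene view shows the tote on the small tile at (400,340), the hook at (540,290), the gauge at (450,400) and the jig at (260,380). In the top view the small tile at (395,333) is about 57 px, or roughly 0.12 m, so it is the tile meant. The larger one is a look-alike.

```bash
python3 - <<'E'
from h import *
for n,(x,y,w,h),s in(('top',(145,125,240,125),3.333),('scene',(125,120,250,170),3.2)):
    c=cv2.imread(f'pics/{n}0.png')[y:y+h,x:x+w];c=cv2.resize(c,None,fx=s,fy=s,interpolation=cv2.INTER_CUBIC)
    cv2.imwrite(f'pics/{n}crop.png',c);print(c.shape)
E
```

```text
(417, 800, 3)
(544, 800, 3)
```

View pics/topcrop.png

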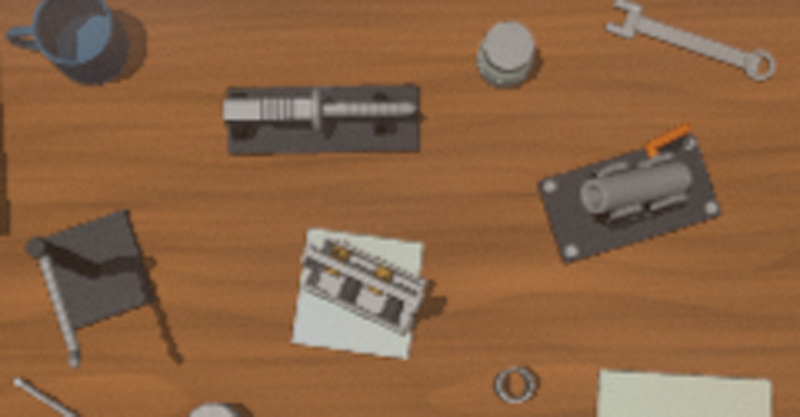

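View pics/scenecrop.png

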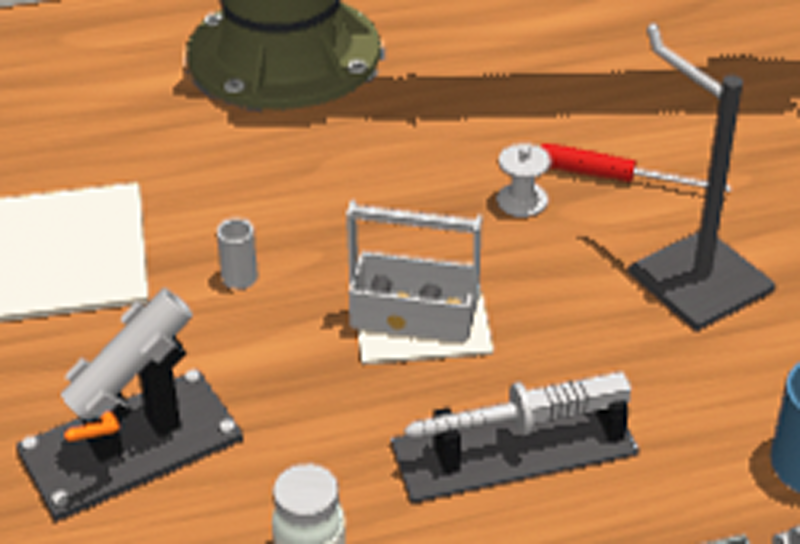

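The top crop shows the handle bar from (304,252) to (427,292), the peg from (38,246) to (74,358), the gauge tip at (416,108), the gauge butt at (224,109), the tube mouth at (594,196), and the tile corners at (308,229), (424,242), (409,357) and (292,343). The scene crop shows the bar from (350,208) to (480,222), the peg tip at (653,28), the gauge tip at (408,430) and the mouth at about (176,303).

```bash
python3 - <<'E'
from h import *
T=load('top0');S=load('scene0')
t=lambda u,v:((u+.5)/3.333-.5+145,(v+.5)/3.333-.5+125)
s=lambda u,v:((u+.5)/3.2-.5+125,(v+.5)/3.2-.5+120)
for n,a,b in[('bar+y',(304,252),(480,222)),('bar-y',(427,292),(350,208)),('post',(38,246),(733,82)),('pegtip',(74,358),(653,28)),('tip',(416,108),(408,430)),('butt',(224,109),(628,388)),('collar',(317,108),(520,405)),('mouth',(594,196),(176,303)),('low',(688,178),(82,398))]:
    p,e=tri(ray(T,*t(*a)),ray(S,*s(*b)));print(n,np.round(p,4),np.round(e,4))
f=lambda im,k,pts,z:np.array([atz(im,*k(*q),z) for q in pts])
def show(n,A,B):
    print(n,A[:,:2].mean(0).round(4),B[:,:2].mean(0).round(4) if B is not None else '');print(A[:,:2].round(3).tolist(),B[:,:2].round(3).tolist() if B is not None else '')
show('tile',f(T,t,[(308,229),(424,242),(409,357),(292,343)],.008),None)
show('jig',f(T,t,[(549,186),(690,142),(712,208),(571,250)],.013),f(S,s,[(193,377),(28,442),(60,498),(228,426)],.013))
show('cradle',f(T,t,[(228,87),(420,86),(420,151),(228,154)],.008),f(S,s,[(637,447),(410,500)],.004))
show('base',f(T,t,[(125,210),(155,302),(75,328)],.012),f(S,s,[(697,322),(775,280),(630,265)],.012))
E
```

```text
bar+y [0.4941 0.0801 0.1263] [0.0011 0.0011]
bar-y [ 0.4539 -0.0303  0.1347] [0.0046 0.0046]
post [0.494  0.3035 0.2322] [0.0023 0.0023]
pegtip [0.3969 0.2706 0.2326] [0.001 0.001]
tip [ 0.6457 -0.0286  0.0514] [0.0031 0.0031]
butt [0.6496 0.1637 0.0505] [0.0017 0.0017]
collar [0.6471 0.0691 0.0545] [0.0012 0.0012]
mouth [ 0.5386 -0.1915  0.1383] [0.0011 0.0011]
low [ 0.5635 -0.2856  0.0798] [0.0086 0.0086]
tile [0.4638 0.0315] 
[[0.53, 0.082], [0.514, -0.037], [0.397, -0.019], [0.414, 0.1]] 
jig [ 0.5553 -0.25  ] [ 0.5537 -0.2462]
[[0.568, -0.167], [0.61, -0.314], [0.541, -0.333], [0.502, -0.187]] [[0.501, -0.183], [0.539, -0.329], [0.608, -0.309], [0.567, -0.164]]
cradle [0.6447 0.0632] [0.6778 0.0672]
[[0.682, 0.163], [0.678, -0.038], [0.609, -0.036], [0.611, 0.163]] [[0.676, 0.168], [0.679, -0.033]]
base [0.4823 0.2762] [0.5141 0.295 ]
[[0.554, 0.27], [0.459, 0.239], [0.434, 0.32]] [[0.555, 0.274], [0.522, 0.368], [0.465, 0.243]]
```

send_rows([
  {"claw":1,"slide":[-15,-18,-30],"delta_rot":[0,0,0.14]},
  {"claw":1,"slide":[-35,-40,-60],"delta_rot":[0,0,0.28]},
  {"claw":1,"slide":[-60,-70,-90],"delta_rot":[0,0,0.42]},
  {"claw":1,"slide":[-85,-100,-100],"delta_rot":[0,0,0.56]},
  {"claw":1,"slide":[-115,-132,-100],"delta_rot":[0,0,0.7]},
], grip_force=50)

```text
time: 0.65
position: [0.2603, 0.4623, 0.3217]
tool_rot: [-1.503, -2.758, -0.006]
ft_force: [0.6, -0.1, 0.6]
grip_width: 1.002
grip_force: 0.0
```

```bash
cat >> h.py <<'E'
def down(ang):
    y=np.array([np.cos(ang),np.sin(ang),0]);z=np.array([0,0,-1.]);return np.column_stack([np.cross(y,z),y,z])
E
python3 - <<'E'
from h import *
s=st();print(s['time'],s['position'],s['tool_rot'],s['joint_positions'].round(3))
print(goal([.44,.0,.24],down(np.radians(-20))))
E
```

```text
0.65 [0.26034592 0.46232161 0.32165035] [-1.5031375  -2.75794624 -0.0064015 ] [-1.173  0.032  0.068  1.585 -0.003  1.521 -0.533]
(array([-486.1,  -99.8,   80.1]), array([ 0.0019, -0.0038,  0.9218]))
```

send_rows([
  {"claw":1,"slide":[-49,-10,0],"delta_rot":[0,0,0.1]},
  {"claw":1,"slide":[-98,-20,0],"delta_rot":[0,0,0.2]},
  {"claw":1,"slide":[-146,-30,0],"delta_rot":[0,0,0.3]},
  {"claw":1,"slide":[-195,-40,0],"delta_rot":[0,0,0.4]},
  {"claw":1,"slide":[-243,-50,0],"delta_rot":[0,0,0.5]},
])

```text
time: 1.15
position: [0.3511, 0.2294, 0.3193]
tool_rot: [-2.139, -2.301, -0.001]
ft_force: [0.4, 0.6, -0.0]
grip_width: 1.001
grip_force: 0.0
```

```bash
python3 - <<'E'
from h import *
s=st();print(s['time'],s['position'])
print(goal([.44,.0,.24],down(np.radians(-20))))
E
```

```text
1.15 [0.3510878  0.22937675 0.31932655]
(array([-235.3,   72. ,   79.2]), array([ 0.00e+00, -4.00e-04,  4.22e-01]))
```

send_rows([
  {"claw":1,"slide":[-46,14,0],"delta_rot":[0,0,0.08]},
  {"claw":1,"slide":[-92,28,10],"delta_rot":[0,0,0.17]},
  {"claw":1,"slide":[-138,42,30],"delta_rot":[0,0,0.25]},
  {"claw":1,"slide":[-184,57,55],"delta_rot":[0,0,0.34]},
  {"claw":1,"slide":[-235,72,79],"delta_rot":[0,0,0.422]},
])

```text
time: 1.65
position: [0.436, 0.0137, 0.2458]
tool_rot: [-2.573, -1.803, -0.002]
ft_force: [0.2, -0.4, -0.2]
grip_width: 0.997
grip_force: 0.0
```

send_rows([
  {"claw":1,"slide":[0,0,0],"delta_rot":[0,0,0]},
  {"claw":1,"slide":[0,0,0],"delta_rot":[0,0,0]},
])

```text
time: 1.85
position: [0.4354, 0.0147, 0.2462]
tool_rot: [-2.571, -1.804, 0.001]
ft_force: [0.1, 0.6, -0.3]
grip_width: 1.001
grip_force: 0.0
```

```bash
python3 - <<'E'
from h import *
im=grab('wrist','w1');s=st();print(s['time'],s['position'],goal([.4637,-.0032,.125],down(np.radians(-20))))
cv2.imwrite('pics/w1v.png',cv2.resize(im['color'],(800,600),interpolation=cv2.INTER_CUBIC))
u=np.array([.344,.939,0]);m=np.array([.474,.025,.128])
for q in(m+.057*u,m-.057*u,m-.03*u):print(np.array(proj(im,q,True))*1.5625)
for q in((.437,.284,.22),(.397,.2706,.235),(.4638,.0315,.008),(.646,-.0286,.05),(.6471,.069,.05),(.6496,.1637,.05)):print(np.array(proj(im,q,True))*1.5625)
E
```

```text
1.9 [0.43557567 0.01605716 0.24669805] (array([ -8.7,  33. , 121.7]), array([-0.0005, -0.0005,  0.0047]))
[456.30197602 159.74485153]
[451.69097313 338.01817394]
[453.15307268 298.21414485]
[ 220.5548852 -159.1943321]
[ 141.31328445 -121.18756964]
[426.38002465 225.76457171]
[648.80999888 231.44512056]
[620.88704149 120.78230045]
[585.60710292  14.23429125]
```

View pics/w1v.png

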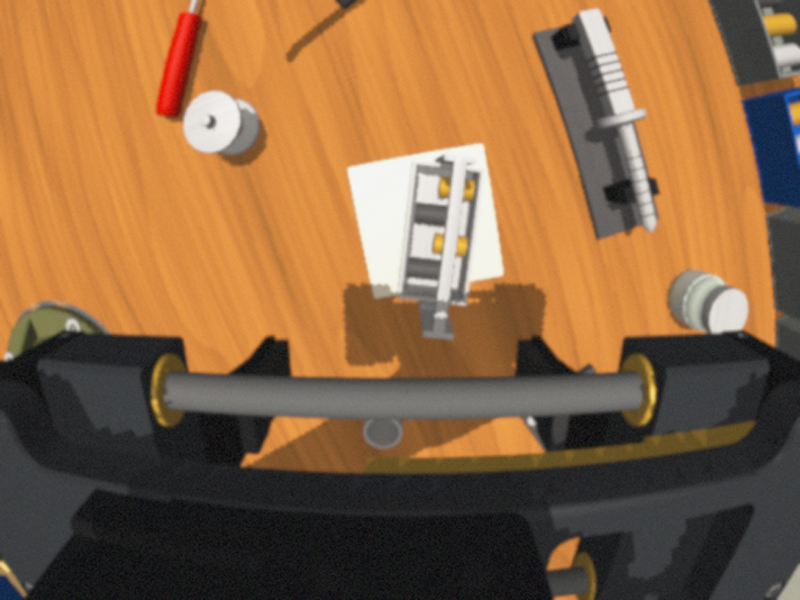

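The wrist view shows the bar running from (460,157) to (437,337), so it is yawed a few degrees from my estimate. The gauge and tile sit where predicted. I'll triangulate again with these pixels.

```bash
python3 - <<'E'
from h import *
T=load('top0');S=load('scene0');W=load('w1')
t=lambda u,v:((u+.5)/3.333-.5+145,(v+.5)/3.333-.5+125)
s=lambda u,v:((u+.5)/3.2-.5+125,(v+.5)/3.2-.5+120)
w=lambda u,v:((u+.5)/1.5625-.5,(v+.5)/1.5625-.5)
P=[]
for n,a,b,c in[('bar+y',(304,252),(480,222),(460,157)),('bar-y',(427,292),(350,208),(437,337)),('tip',(416,108),(408,430),(653,229)),('butt',(224,109),(628,388),(587,13)),('collar',(317,108),(520,405),(620,119))]:
    r=[ray(T,*t(*a)),ray(S,*s(*b)),ray(W,*w(*c),True)]
    for q in(r,r[::2],r[1:]):
        p,e=tri(*q);print(n,p.round(4),np.round(e,4))
for a in((460,157),(437,337)):
  print(atz(W,*w(*a),.128,True))
print('tile',np.mean([atz(W,*w(*q),.008,True) for q in((348,168),(485,143),(503,274),(374,298))],0))
E
```

```text
bar+y [0.4952 0.0798 0.1273] [0.0016 0.001  0.0011]
bar+y [0.495  0.0793 0.1279] [0.0013 0.0013]
bar+y [0.4963 0.08   0.1282] [0.0004 0.0004]
bar-y [ 0.4494 -0.028   0.1295] [0.008  0.0033 0.0056]
bar-y [ 0.4496 -0.0337  0.1085] [0.0056 0.0056]
bar-y [ 0.4456 -0.0242  0.1271] [0.0004 0.0004]
tip [ 0.647  -0.028   0.0529] [0.0043 0.0021 0.0023]
tip [ 0.647  -0.0292  0.0522] [0.0033 0.0033]
tip [ 0.6485 -0.0262  0.0539] [0.0001 0.0001]
butt [0.6499 0.1638 0.0512] [0.0021 0.0014 0.0008]
butt [0.6469 0.1619 0.0586] [0.001 0.001]
butt [0.6506 0.1648 0.0513] [0.0003 0.0003]
collar [0.6462 0.0699 0.0528] [0.0021 0.0009 0.0014]
collar [0.6495 0.0696 0.0437] [0.0012 0.0012]
collar [0.6454 0.071  0.0523] [0. 0.]
[0.49621055 0.07961376 0.128     ]
[ 0.44544966 -0.02427143  0.128     ]
tile [0.46643943 0.03511731 0.008     ]
```

```bash
python3 - <<'E'
from h import *
print(st()['position'],goal([.4579,.001,.126],down(np.radians(-26))))
E
```

```text
[0.43557567 0.01605716 0.24669805] (array([ -6.7,  26.2, 120.7]), array([-0.0006, -0.0005,  0.1094]))
```

send_rows([
  {"claw":1,"slide":[-4,14,10],"delta_rot":[0,0,0.06]},
  {"claw":1,"slide":[-7,26,30],"delta_rot":[0,0,0.11]},
  {"claw":1,"slide":[-7,26,55],"delta_rot":[0,0,0.11]},
  {"claw":1,"slide":[-7,26,75],"delta_rot":[0,0,0.11]},
  {"claw":1,"slide":[-7,26,85],"delta_rot":[0,0,0.11]},
])

```text
time: 2.4
position: [0.4571, 0.0019, 0.1605]
tool_rot: [-2.662, -1.668, 0.002]
ft_force: [-0.4, 0.7, 0.5]
grip_width: 1.0
grip_force: 0.0
```

```bash
python3 - <<'E'
from h import *
print(st()['position'],goal([.4579,.001,.126],down(np.radians(-26))))
E
```

```text
[0.45709169 0.00187058 0.16047279] (array([-0.4,  1.2, 34.5]), array([-0.0015,  0.0008,  0.0024]))
```

send_rows([
  {"claw":1,"slide":[0,1,15],"delta_rot":[0,0,0]},
  {"claw":1,"slide":[0,1,28],"delta_rot":[0,0,0]},
  {"claw":1,"slide":[0,1,34],"delta_rot":[0,0,0]},
  {"claw":0,"slide":[0,1,35],"delta_rot":[0,0,0]},
  {"claw":-1,"slide":[0,1,35],"delta_rot":[0,0,0]},
], grip_force=50)

```text
time: 2.9
position: [0.4591, -0.0001, 0.127]
tool_rot: [2.665, 1.664, 0.001]
ft_force: [-0.7, 0.3, -0.4]
grip_width: 0.896
grip_force: 0.0
```

send_rows([
  {"claw":-1,"slide":[0,0,0],"delta_rot":[0,0,0]},
  {"claw":-1,"slide":[0,0,0],"delta_rot":[0,0,0]},
  {"claw":-1,"slide":[0,0,0],"delta_rot":[0,0,0]},
  {"claw":-1,"slide":[0,0,0],"delta_rot":[0,0,0]},
])

```text
time: 3.3
position: [0.4589, -0.0004, 0.1268]
tool_rot: [2.665, 1.663, 0.001]
ft_force: [0.1, -0.5, -0.6]
grip_width: 0.541
grip_force: 0.0
```

send_rows([
  {"claw":-1,"slide":[0,0,0],"delta_rot":[0,0,0]},
  {"claw":-1,"slide":[0,0,0],"delta_rot":[0,0,0]},
  {"claw":-1,"slide":[0,0,0],"delta_rot":[0,0,0]},
  {"claw":-1,"slide":[0,0,0],"delta_rot":[0,0,0]},
  {"claw":-1,"slide":[0,0,0],"delta_rot":[0,0,0]},
])

```text
time: 3.8
position: [0.4588, -0.0004, 0.1266]
tool_rot: [-2.665, -1.663, -0.0]
ft_force: [-0.4, -0.6, -0.2]
grip_width: 0.08
grip_force: 0.0
```

send_rows([
  {"claw":-1,"slide":[0,0,0],"delta_rot":[0,0,0]},
  {"claw":-1,"slide":[0,0,0],"delta_rot":[0,0,0]},
  {"claw":-1,"slide":[0,0,0],"delta_rot":[0,0,0]},
])

```text
time: 4.1
position: [0.4588, -0.0004, 0.1266]
tool_rot: [-2.665, -1.663, -0.0]
ft_force: [0.0, 0.7, 0.2]
grip_width: 0.005
grip_force: 0.0
```

The fingers shut without force, so they missed the bar. I'll look.

```bash
python3 - <<'E'
from h import *
im=grab('wrist','w2');a=grab('scene','s2')
c=a['color'][165:245,210:320];c=cv2.resize(c,(400,300),interpolation=cv2.INTER_CUBIC)
w=cv2.resize(im['color'][60:280,100:393],(400,300),interpolation=cv2.INTER_CUBIC)
T=grab('top','t2')['color'][180:255,230:330];T=cv2.resize(T,(400,300),interpolation=cv2.INTER_CUBIC)
cv2.imwrite('pics/m2.png',np.vstack([np.hstack([c,w]),np.hstack([T,T*0])]))
E
```

```text
(no output)
```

View pics/m2.png

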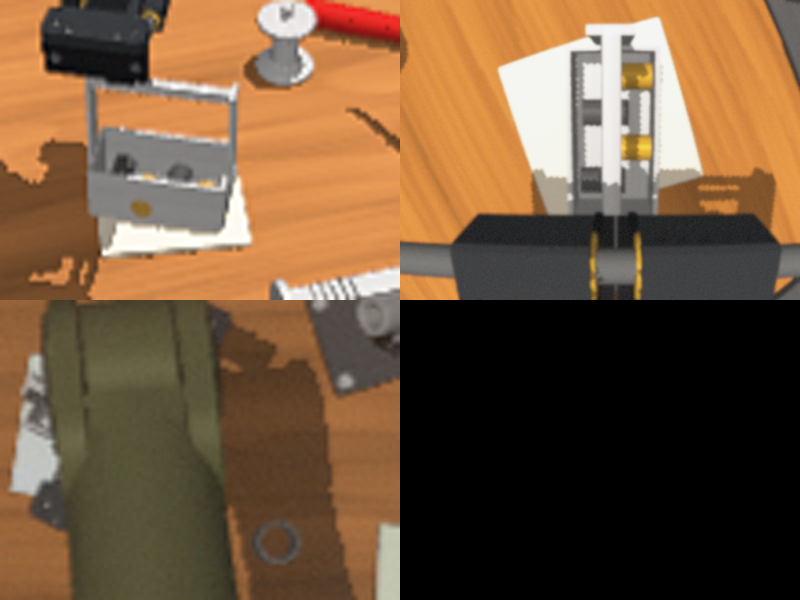

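The bar is aligned with the finger gap in the wrist view. In the scene crop the gripper sits beside and above the handle's -y end. I'll check where the TCP projects.

```bash
python3 - <<'E'
from h import *
W=load('w2');S=load('s2');s=st();R0=R.from_rotvec(s['tool_rot']).as_matrix();p=s['position']
print(p,R0.round(2).tolist(),W['pose'].round(3).tolist())
for n,d in(('tcp',0),('grasp',.003),('tip',.022),('body',-.048)):
    q=p+R0[:,2]*d;u,v=proj(S,q);a,b=proj(W,q,True)
    print(n,((u-210)*400/110,(v-165)*300/80),((a-100)*400/293,(b-60)*300/220))
for q in((.4963,.08,.128),(.4456,-.0242,.128)):
    u,v=proj(S,q);a,b=proj(W,q,True);print(((u-210)*400/110,(v-165)*300/80),((a-100)*400/293,(b-60)*300/220))
S0=load('scene0');print(proj(S0,[.188,.622,.219]),proj(S0,[.188,.622,.197]))
E
```

```text
[ 4.58794164e-01 -3.95354885e-04  1.26631036e-01] [[0.44, 0.9, 0.0], [0.9, -0.44, 0.0], [0.0, 0.0, -1.0]] [[0.898, -0.424, -0.114, 0.491], [-0.439, -0.868, -0.231, 0.063], [-0.001, 0.257, -0.966, 0.293], [0.0, 0.0, 0.0, 1.0]]
tcp (np.float64(120.89604350949199), np.float64(79.32184268829587)) (np.float64(213.75395709974273), np.float64(233.34984385185652))
grasp (np.float64(120.97415699722154), np.float64(82.39329025025964)) (np.float64(213.78041400693007), np.float64(230.74756875133724))
tip (np.float64(121.46363479661618), np.float64(101.63971538482308)) (np.float64(213.9314676152884), np.float64(215.93616046247453))
body (np.float64(119.61446356671547), np.float64(28.92970549001536)) (np.float64(213.19477738775387), np.float64(288.932545008819))
(np.float64(234.54452148968028), np.float64(90.35728093190218)) (np.float64(209.4905501495141), np.float64(26.33403272300119))
(np.float64(86.92108633327393), np.float64(72.56859044928078)) (np.float64(210.8429328196106), np.float64(287.4676019733066))
(np.float64(401.66596593494194), np.float64(84.01408459223836)) (np.float64(400.39465055471055), np.float64(89.88607534789587))
```

```bash
python3 - <<'E'
from h import *
S=load('s2');s=st();R0=R.from_rotvec(s['tool_rot']).as_matrix();p=s['position']
for x in(-.0375,.0375):
  for y in(-.095,.095):
    u,v=proj(S,p+R0@[x,y,-.048]);print('body',x,y,((u-210)*400/110,(v-165)*300/80))
# w1 image: TCP at that time
W=load('w1');P0=load('w2')['pose'];T=np.eye(4);T[:3,:3]=R0;T[:3,3]=p
rel=np.linalg.inv(T)@P0; T1=W['pose']@np.linalg.inv(rel);print(T1[:3,3],rel.round(3).tolist())
for y in(-.0435,.0435):
  for z in(.003,.022):
    print('w1 pad',y,z,np.array(proj(W,T1[:3,3]+T1[:3,:3]@[0,y,z],True))*1.5625)
im=cv2.imread('pics/s2.png')[140:230,200:320]
im0=cv2.imread('pics/scene0.png')[20:110,350:470]
w=cv2.imread('pics/w2.png')[190:384,128:386]
cv2.imwrite('pics/m3.png',np.vstack([np.hstack([cv2.resize(im,(400,300),interpolation=cv2.INTER_CUBIC),cv2.resize(im0,(400,300),interpolation=cv2.INTER_CUBIC)]),cv2.resize(w,(800,300)) ]))
E
```

```text
body -0.0375 -0.095 (np.float64(98.06306735188348), np.float64(-50.911866764968714))
body -0.0375 0.095 (np.float64(41.27191270771598), np.float64(105.82804341761839))
body 0.0375 -0.095 (np.float64(190.41749048050755), np.float64(-40.568096537304186))
body 0.0375 0.095 (np.float64(143.8325501905739), np.float64(118.65057989561531))
[0.43541619 0.01463873 0.24615518] [[0.0, -0.966, -0.258, 0.071], [1.0, 0.0, -0.001, 0.001], [0.001, -0.258, 0.966, -0.166], [0.0, 0.0, 0.0, 1.0]]
w1 pad -0.0435 0.003 [292.57357664 356.93430474]
w1 pad -0.0435 0.022 [302.083626   340.42722636]
w1 pad 0.0435 0.003 [509.48602496 357.05677593]
w1 pad 0.0435 0.022 [500.27377389 340.51504678]
```

View pics/m3.png

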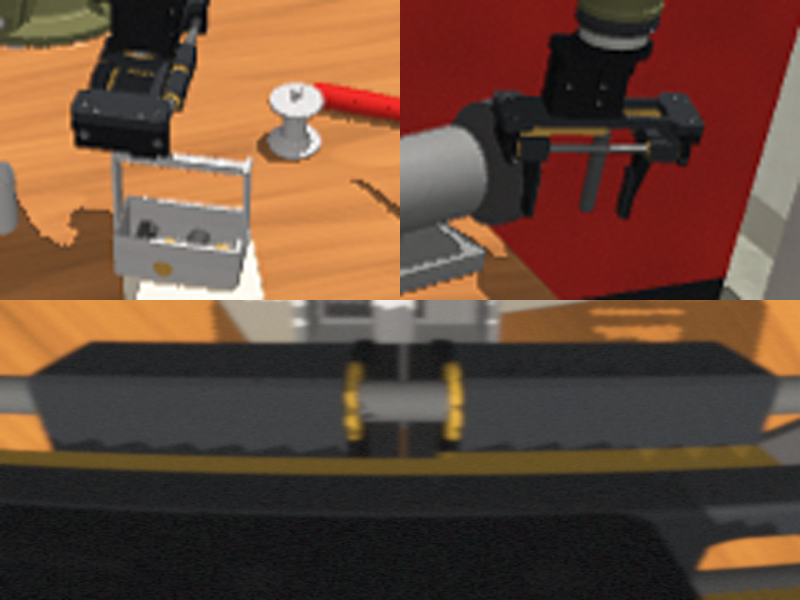

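The gripper's body and fingertips appear about 22–25 mm higher than the text implies: the body's bottom edge in the scene view is about 33 px above its predicted place, and in the first view the fingertips sit at the reported TCP. The fingers therefore shut just above the bar. I'll open and go 24 mm lower, which is safe either way.

send_rows([
  {"claw":0,"slide":[0,0,-8],"delta_rot":[0,0,0]},
  {"claw":0,"slide":[0,0,-8],"delta_rot":[0,0,0]},
  {"claw":0,"slide":[0,0,-8],"delta_rot":[0,0,0]},
  {"claw":0,"slide":[0,0,-8],"delta_rot":[0,0,0]},
  {"claw":0,"slide":[0,0,-8],"delta_rot":[0,0,0]},
])

```text
time: 4.75
position: [0.4587, -0.0004, 0.1345]
tool_rot: [-2.665, -1.663, 0.0]
ft_force: [1.0, 0.5, 0.5]
grip_width: 0.369
grip_force: 0.0
```

send_rows([
  {"claw":0,"slide":[0,0,5],"delta_rot":[0,0,0]},
  {"claw":0,"slide":[0,0,15],"delta_rot":[0,0,0]},
  {"claw":0,"slide":[0,0,25],"delta_rot":[0,0,0]},
  {"claw":0,"slide":[0,0,32],"delta_rot":[0,0,0]},
  {"claw":0,"slide":[0,0,32],"delta_rot":[0,0,0]},
])

```text
time: 5.25
position: [0.4576, -0.0006, 0.1011]
tool_rot: [-2.665, -1.663, 0.004]
ft_force: [0.0, 0.9, -0.4]
grip_width: 0.502
grip_force: 0.0
```

send_rows([
  {"claw":-1,"slide":[0,0,0],"delta_rot":[0,0,0]},
  {"claw":-1,"slide":[0,0,0],"delta_rot":[0,0,0]},
  {"claw":-1,"slide":[0,0,0],"delta_rot":[0,0,0]},
  {"claw":-1,"slide":[0,0,0],"delta_rot":[0,0,0]},
  {"claw":-1,"slide":[0,0,0],"delta_rot":[0,0,0]},
])

```text
time: 5.75
position: [0.459, -0.0003, 0.1029]
tool_rot: [-2.665, -1.663, -0.001]
ft_force: [-0.3, -0.1, -0.5]
grip_width: 0.131
grip_force: 0.6
```

send_rows([
  {"claw":-1,"slide":[0,0,0],"delta_rot":[0,0,0]},
  {"claw":-1,"slide":[0,0,0],"delta_rot":[0,0,0]},
  {"claw":-1,"slide":[0,0,0],"delta_rot":[0,0,0]},
])

```text
time: 6.05
position: [0.4587, -0.0003, 0.1028]
tool_rot: [-2.665, -1.663, 0.0]
ft_force: [-1.6, 0.2, 1.9]
grip_width: 0.083
grip_force: 50.0
```

The bar is gripped at 50 N with an opening of 0.083, about 8 mm. Lifting it now.

send_rows([
  {"claw":-1,"slide":[0,0,-10],"delta_rot":[0,0,0]},
  {"claw":-1,"slide":[0,0,-35],"delta_rot":[0,0,0]},
  {"claw":-1,"slide":[0,0,-65],"delta_rot":[0,0,0]},
  {"claw":-1,"slide":[0,0,-95],"delta_rot":[0,0,0]},
  {"claw":-1,"slide":[0,0,-120],"delta_rot":[0,0,0]},
])

```text
time: 6.55
position: [0.4589, -0.0008, 0.2244]
tool_rot: [2.665, 1.662, 0.002]
ft_force: [1.1, 0.5, -2.8]
grip_width: 0.09
grip_force: 50.0
```

```bash
python3 - <<'E'
from h import *
s=st();print(s['position'],s['ft_force'],s['torque'],s['grip_width'],goal([.3743,.2318,.232],down(np.radians(18.5))))
E
```

```text
[ 0.45894126 -0.00078128  0.22443766] [ 1.0549969   0.54385574 -2.84002595] [-0.17992006  0.06493153  0.01050902] 0.08951317847513589 (array([ 171.6, -178.3,   -7.7]), array([ 1.200e-03, -1.000e-04, -7.783e-01]))
```

send_rows([
  {"claw":-1,"slide":[10,-10,-2],"delta_rot":[0,0,-0.05]},
  {"claw":-1,"slide":[28,-29,-4],"delta_rot":[0,0,-0.13]},
  {"claw":-1,"slide":[48,-50,-6],"delta_rot":[0,0,-0.22]},
  {"claw":-1,"slide":[70,-72,-8],"delta_rot":[0,0,-0.31]},
  {"claw":-1,"slide":[90,-94,-8],"delta_rot":[0,0,-0.4]},
])

```text
time: 7.05
position: [0.4122, 0.1236, 0.2294]
tool_rot: [-2.274, -2.167, 0.002]
ft_force: [0.3, 0.7, -2.8]
grip_width: 0.083
grip_force: 50.0
```

```bash
python3 - <<'E'
from h import *
s=st();print(s['position'],goal([.3743,.2318,.232],down(np.radians(18.5))))
E
```

```text
[0.41221404 0.12360635 0.22936335] (array([106.2, -43.1,  -2.6]), array([-1.500e-03,  2.000e-04, -3.712e-01]))
```

send_rows([
  {"claw":-1,"slide":[22,-9,-1],"delta_rot":[0,0,-0.08]},
  {"claw":-1,"slide":[45,-19,-2],"delta_rot":[0,0,-0.16]},
  {"claw":-1,"slide":[68,-29,-3],"delta_rot":[0,0,-0.24]},
  {"claw":-1,"slide":[90,-38,-3],"delta_rot":[0,0,-0.32]},
  {"claw":-1,"slide":[106,-43,-3],"delta_rot":[0,0,-0.37]},
])

```text
time: 7.55
position: [0.3757, 0.2323, 0.2334]
tool_rot: [-1.837, -2.548, 0.0]
ft_force: [1.0, -1.2, -1.9]
grip_width: 0.085
grip_force: 50.0
```

send_rows([
  {"claw":-1,"slide":[0,0,0],"delta_rot":[0,0,0]},
  {"claw":-1,"slide":[0,0,0],"delta_rot":[0,0,0]},
  {"claw":-1,"slide":[0,0,0],"delta_rot":[0,0,0]},
])

```text
time: 7.85
position: [0.3774, 0.2289, 0.2336]
tool_rot: [1.848, 2.54, -0.001]
ft_force: [-0.4, -0.3, -2.7]
grip_width: 0.082
grip_force: 50.0
```

```bash
python3 - <<'E'
from h import *
im=grab('wrist','w4');a=grab('scene','s4');s=st();print(s['position'],s['torque'],goal([.3743,.2318,.232],down(np.radians(18.5))))
c=cv2.resize(a['color'][110:230,240:400],(400,300),interpolation=cv2.INTER_CUBIC)
w=cv2.resize(im['color'][:250],(800,390),interpolation=cv2.INTER_CUBIC)
z=np.zeros((210,800,3),np.uint8);c2=cv2.resize(a['color'][120:225,230:390],(320,210),interpolation=cv2.INTER_CUBIC)
c3=cv2.resize(a['color'][120:180,300:428],(448,210),interpolation=cv2.INTER_CUBIC);z[:,:320]=c2;z[:,336:784]=c3
cv2.imwrite('pics/m4.png',np.vstack([w,z]))
R0=R.from_rotvec(s['tool_rot']).as_matrix();b=s['position']+R0@[.031,0,-.0202]
for n,q in(('mid',b),('end',b+R0@[.057,0,-.005]),('peg',(.393,.271,.235)),('post',(.4925,.304,.235))):
    print(n,np.array(proj(im,q,True))*1.5625,(np.array(proj(a,q))-[300,120])*3.5+[336,390])
E
```

```text
[0.37732009 0.22894395 0.23365417] [-0.14271722 -0.00658652  0.01699458] (array([ 3.6, -2. ,  1.7]), array([ 0.    ,  0.0001, -0.0101]))
mid [399.39726153 295.60011485] [410.76701568 381.45395244]
end [399.12444142 115.28553042] [464.08115308 356.47202449]
peg [476.03073953 271.15518069] [434.25168272 414.63923411]
post [711.28093358 272.83631059] [521.27044416 475.02606049]
```

View pics/m4.png

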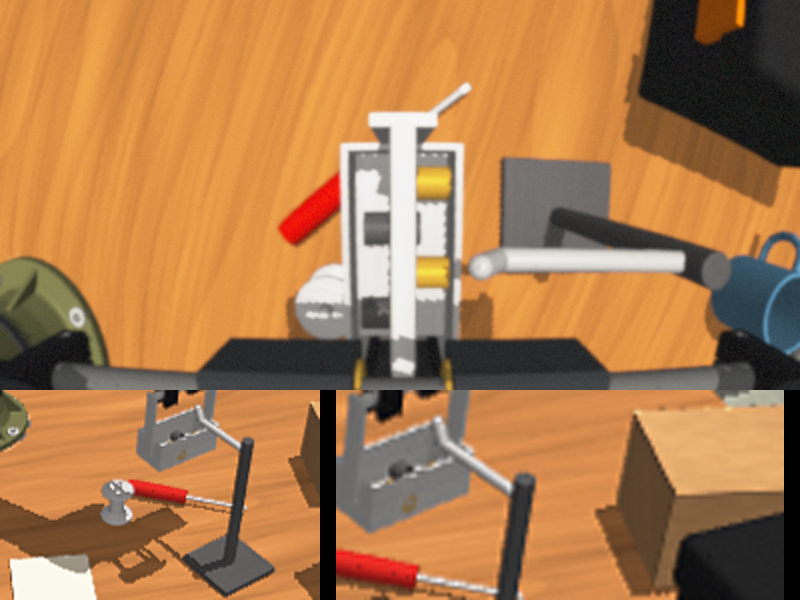

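The wrist view shows the peg end at (480,266) and the post top at (713,268), with the peg square to the bar, and the tote hangs level. The peg line lies a few mm further along the bar than I predicted.

```bash
python3 - <<'E'
from h import *
W=load('w4');S=load('s4');s=st();R0=R.from_rotvec(s['tool_rot']).as_matrix();b=s['position']+R0@[.031,0,-.0202]
w=lambda u,v:((u+.5)/1.5625-.5,(v+.5)/1.56-.5)
for n,q in(('tip',(482,265)),('post',(716,270))):
    p=atz(W,*w(*q),.235,True);print(n,p,'rel mm tool',1000*R0.T@(p-b))
e=atz(W,*w(402,113),b[2]+.005,True);print('bar end rel',1000*R0.T@(e-b))
E
```

```text
tip [0.39423884 0.2737716  0.235     ] rel mm tool [ 6.44589377 29.89250815 18.85198625]
post [0.49439686 0.30590193 0.235     ] rel mm tool [  6.19570569 135.07770411  18.85522014]
bar end rel [57.7338401   0.77345198 -5.00474994]
```

send_rows([
  {"claw":-1,"slide":[6,8,0],"delta_rot":[0,0,0]},
  {"claw":-1,"slide":[6,24,0],"delta_rot":[0,0,0]},
  {"claw":-1,"slide":[6,42,0],"delta_rot":[0,0,0]},
  {"claw":-1,"slide":[6,62,0],"delta_rot":[0,0,0]},
  {"claw":-1,"slide":[6,75,0],"delta_rot":[0,0,0]},
])

```text
time: 8.45
position: [0.448, 0.2594, 0.2336]
tool_rot: [1.846, 2.541, 0.001]
ft_force: [-0.4, -0.1, -2.2]
grip_width: 0.088
grip_force: 50.0
```

send_rows([
  {"claw":-1,"slide":[0,0,6],"delta_rot":[0,0,0]},
  {"claw":-1,"slide":[0,0,12],"delta_rot":[0,0,0]},
  {"claw":-1,"slide":[0,0,18],"delta_rot":[0,0,0]},
  {"claw":-1,"slide":[0,0,22],"delta_rot":[0,0,0]},
  {"claw":-1,"slide":[0,0,24],"delta_rot":[0,0,0]},
])

```text
time: 8.95
position: [0.4455, 0.2587, 0.2091]
tool_rot: [-1.845, -2.542, 0.001]
ft_force: [-0.7, -0.2, -2.8]
grip_width: 0.085
grip_force: 50.0
```

send_rows([
  {"claw":-1,"slide":[0,0,2],"delta_rot":[0,0,0]},
  {"claw":-1,"slide":[0,0,2],"delta_rot":[0,0,0]},
])

```text
time: 9.15
position: [0.4461, 0.2589, 0.2076]
tool_rot: [-1.845, -2.542, -0.0]
ft_force: [0.1, 0.5, -3.0]
grip_width: 0.083
grip_force: 50.0
```

send_rows([
  {"claw":-1,"slide":[0,0,1],"delta_rot":[0,0,0]},
  {"claw":-1,"slide":[0,0,2],"delta_rot":[0,0,0]},
  {"claw":-1,"slide":[0,0,2],"delta_rot":[0,0,0]},
])

```text
time: 9.45
position: [0.4462, 0.2589, 0.2056]
tool_rot: [-1.845, -2.542, -0.0]
ft_force: [1.2, 0.2, -3.0]
grip_width: 0.083
grip_force: 50.0
```

send_rows([
  {"claw":-1,"slide":[0,0,1],"delta_rot":[0,0,0]},
  {"claw":-1,"slide":[0,0,1],"delta_rot":[0,0,0]},
])

```text
time: 9.65
position: [0.4463, 0.259, 0.2046]
tool_rot: [1.845, 2.542, 0.0]
ft_force: [0.2, -0.2, -2.3]
grip_width: 0.082
grip_force: 50.0
```

send_rows([
  {"claw":-1,"slide":[0,0,1],"delta_rot":[0,0,0]},
  {"claw":-1,"slide":[0,0,1],"delta_rot":[0,0,0]},
])

```text
time: 9.85
position: [0.4464, 0.259, 0.2042]
tool_rot: [1.846, 2.542, 0.001]
ft_force: [-0.2, 0.2, 1.5]
grip_width: 0.087
grip_force: 50.0
```

send_rows([
  {"claw":-1,"slide":[0,0,1],"delta_rot":[0,0,0]},
  {"claw":-1,"slide":[0,0,1],"delta_rot":[0,0,0]},
])

```text
time: 10.05
position: [0.4466, 0.259, 0.2038]
tool_rot: [1.846, 2.542, 0.002]
ft_force: [-1.7, -2.3, 6.1]
grip_width: 0.083
grip_force: 50.0
```

The bar rests on the peg: the vertical force went from -2.5 N to +6 N. Easing off and releasing slowly.

send_rows([
  {"claw":-1,"slide":[0,0,-0.7],"delta_rot":[0,0,0]},
  {"claw":-1,"slide":[0,0,-0.7],"delta_rot":[0,0,0]},
  {"claw":-0.7,"slide":[0,0,-0.7],"delta_rot":[0,0,0]},
  {"claw":-0.7,"slide":[0,0,-0.7],"delta_rot":[0,0,0]},
  {"claw":-0.7,"slide":[0,0,-0.7],"delta_rot":[0,0,0]},
], grip_force=10)

```text
time: 10.55
position: [0.4461, 0.2589, 0.2031]
tool_rot: [-1.845, -2.542, 0.001]
ft_force: [-0.2, 0.1, -1.2]
grip_width: 0.145
grip_force: 0.0
```

send_rows([
  {"claw":-0.3,"slide":[0,0,0],"delta_rot":[0,0,0]},
  {"claw":-0.3,"slide":[0,0,0],"delta_rot":[0,0,0]},
  {"claw":-0.3,"slide":[0,0,0],"delta_rot":[0,0,0]},
  {"claw":-0.3,"slide":[0,0,0],"delta_rot":[0,0,0]},
])

```text
time: 10.95
position: [0.4462, 0.2589, 0.2033]
tool_rot: [-1.845, -2.542, -0.0]
ft_force: [-1.4, -0.0, -0.8]
grip_width: 0.339
grip_force: 0.0
```

send_rows([
  {"claw":-0.3,"slide":[0,0,-10],"delta_rot":[0,0,0]},
  {"claw":-0.3,"slide":[0,0,-30],"delta_rot":[0,0,0]},
  {"claw":-0.3,"slide":[0,0,-60],"delta_rot":[0,0,0]},
  {"claw":0,"slide":[0,0,-90],"delta_rot":[0,0,0]},
  {"claw":0,"slide":[0,0,-115],"delta_rot":[0,0,0]},
])

```text
time: 11.45
position: [0.4466, 0.259, 0.321]
tool_rot: [1.845, 2.542, 0.003]
ft_force: [-0.6, 1.5, 0.5]
grip_width: 0.451
grip_force: 0.0
```

```bash
python3 - <<'E'
from h import *
im=grab('wrist','w5');a=grab('scene','s5');s=st();print(s['position'],s['time'])
w=cv2.resize(im['color'][:250],(512,250))
c=cv2.resize(a['color'][110:230,250:400],(288,250),interpolation=cv2.INTER_CUBIC)
cv2.imwrite('pics/m5.png',np.hstack([w,c]))
# gauge goal hover
ax=np.radians(88.8-90)
print(goal([.647,.113,.16],down(ax)))
E
```

```text
[0.44794152 0.25982997 0.32312511] 11.55
(array([-201.7,  142.6,  163.6]), array([ 0.0067, -0.0041,  0.3358]))
```

View pics/m5.png

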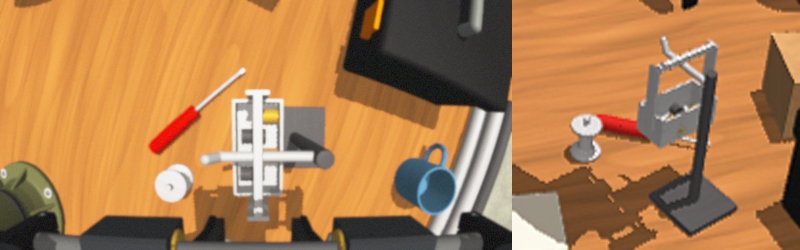

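The tote hangs on the peg clear of the post, with the bar across the peg, and nothing else has moved. Next is the gauge.

send_rows([
  {"claw":1,"slide":[-38,28,0],"delta_rot":[0,0,0.07]},
  {"claw":1,"slide":[-78,56,10],"delta_rot":[0,0,0.14]},
  {"claw":1,"slide":[-118,84,40],"delta_rot":[0,0,0.21]},
  {"claw":1,"slide":[-160,114,80],"delta_rot":[0,0,0.28]},
  {"claw":1,"slide":[-200,141,120],"delta_rot":[0,0,0.335]},
])

```text
time: 12.05
position: [0.6219, 0.1281, 0.2196]
tool_rot: [2.246, 2.196, 0.001]
ft_force: [0.4, 1.0, 0.2]
grip_width: 0.866
grip_force: 0.0
```

send_rows([
  {"claw":1,"slide":[0,0,0],"delta_rot":[0,0,0]},
  {"claw":1,"slide":[0,0,0],"delta_rot":[0,0,0]},
  {"claw":1,"slide":[0,0,0],"delta_rot":[0,0,0]},
])

```text
time: 12.35
position: [0.6204, 0.1305, 0.2213]
tool_rot: [-2.241, -2.201, -0.002]
ft_force: [0.2, -0.1, -0.6]
grip_width: 0.993
grip_force: 0.0
```

```bash
python3 - <<'E'
from h import *
im=grab('wrist','w6');s=st();print(s['position'],s['time'],goal([.648,.110,.034],down(np.radians(-1.1))))
g=im['color'].mean(2).astype(np.float32)
for y in(.10,.12,.135,.145,.16,.05,.03,.01,-.01):   # brightness across gauge
    z=.060 if y>.08 else .057
    xs=np.arange(.615,.685,.0025);uv=np.array([proj(im,(x,y,z),True) for x in xs],np.float32)
    v=cv2.remap(g,uv[None,:,0],uv[None,:,1],cv2.INTER_LINEAR)[0]
    print(y,' '.join(f'{int(k)}' for k in v))
ys=np.arange(.04,.19,.004);uv=np.array([proj(im,(.648,y,.06),True) for y in ys],np.float32)
print(list(zip(ys.round(3).tolist(),cv2.remap(g,uv[None,:,0],uv[None,:,1],cv2.INTER_LINEAR)[0].astype(int).tolist())),uv[0],uv[-1])
E
```

```text
[0.62049455 0.13084945 0.22188111] 12.4 (array([-20.7,  27.6, 187.9]), array([ 0.0016, -0.0019,  0.0016]))
0.1 90 93 94 94 93 92 96 97 95 101 143 143 146 144 143 142 141 119 104 105 82 65 64 68 82 89 92 90 92
0.12 123 113 112 112 111 114 113 114 107 133 223 225 226 229 231 231 230 188 116 112 111 111 112 115 141 147 149 149 149
0.135 120 115 114 114 114 114 113 116 117 146 233 237 236 237 238 238 237 205 116 114 110 110 112 115 131 149 149 149 150
0.145 108 111 113 113 114 115 102 94 97 143 234 238 237 238 239 238 238 210 111 106 112 110 113 113 134 148 150 149 150
0.16 117 115 113 114 107 66 56 57 58 127 236 240 239 239 240 239 239 218 78 58 63 97 113 117 135 149 151 151 147
0.05 72 65 64 64 64 63 64 64 68 67 82 116 131 139 138 118 78 64 66 64 65 66 67 66 77 91 92 95 94
0.03 122 120 123 123 120 120 122 123 121 122 123 124 120 124 122 123 123 124 123 122 123 123 122 122 123 123 121 122 122
0.01 95 93 95 94 93 94 93 93 92 93 101 102 100 100 102 100 98 99 98 98 102 102 102 101 104 107 110 111 111
-0.01 85 91 90 89 90 89 86 87 90 92 95 114 128 134 125 105 92 91 88 92 90 90 95 104 113 128 142 150 151
[(0.04, 102), (0.044, 80), (0.048, 113), (0.052, 141), (0.056, 138), (0.06, 140), (0.064, 133), (0.068, 139), (0.072, 111), (0.076, 129), (0.08, 145), (0.084, 144), (0.088, 145), (0.092, 139), (0.096, 192), (0.1, 145), (0.104, 126), (0.108, 219), (0.112, 227), (0.116, 213), (0.12, 229), (0.124, 208), (0.128, 233), (0.132, 237), (0.136, 238), (0.14, 237), (0.144, 238), (0.148, 238), (0.152, 238), (0.156, 239), (0.16, 239), (0.164, 224), (0.168, 116), (0.172, 116), (0.176, 156), (0.18, 156), (0.184, 156), (0.188, 156)] [280.83456 246.82437] [281.03833  122.974594]
```

The profile across the handle puts it at x = 0.638–0.658 (20 mm wide, as given), with its axis at x ≈ 0.648, practically along y, and its end at y ≈ 0.166.

send_rows([
  {"claw":1,"slide":[-10,14,20],"delta_rot":[0,0,-0.01]},
  {"claw":1,"slide":[-20,27.5,50],"delta_rot":[0,0,-0.01]},
  {"claw":1,"slide":[-20,27.5,90],"delta_rot":[0,0,-0.01]},
  {"claw":1,"slide":[-20,27.5,125],"delta_rot":[0,0,-0.01]},
  {"claw":1,"slide":[-20,27.5,150],"delta_rot":[0,0,-0.01]},
])

```text
time: 12.9
position: [0.6467, 0.1106, 0.0696]
tool_rot: [-2.229, -2.212, -0.001]
ft_force: [-0.4, 0.5, -0.2]
grip_width: 1.0
grip_force: 0.0
```

send_rows([
  {"claw":1,"slide":[0,0,0],"delta_rot":[0,0,0]},
  {"claw":1,"slide":[0,0,0],"delta_rot":[0,0,0]},
])

```text
time: 13.1
position: [0.6481, 0.11, 0.0722]
tool_rot: [2.23, 2.212, 0.003]
ft_force: [-0.5, 0.5, 0.5]
grip_width: 0.998
grip_force: 0.0
```

```bash
python3 - <<'E'
from h import *
s=st();print(s['position'],s['time'],goal([.648,.111,.034],down(np.radians(-.4))))
E
```

```text
[0.64811529 0.10997798 0.07218472] 13.1 (array([ 1. , -0.2, 38.2]), array([ 0.0017, -0.0012, -0.0012]))
```

send_rows([
  {"claw":1,"slide":[1,0,12],"delta_rot":[0,0,0]},
  {"claw":0.5,"slide":[1,0,24],"delta_rot":[0,0,0]},
  {"claw":0,"slide":[1,0,34],"delta_rot":[0,0,0]},
  {"claw":0,"slide":[1,0,38],"delta_rot":[0,0,0]},
  {"claw":0,"slide":[1,0,38],"delta_rot":[0,0,0]},
], grip_force=15)

```text
time: 13.6
position: [0.647, 0.1094, 0.0314]
tool_rot: [-2.232, -2.21, 0.002]
ft_force: [0.0, -0.3, -0.2]
grip_width: 0.727
grip_force: 0.0
```

send_rows([
  {"claw":-1,"slide":[0,0,0],"delta_rot":[0,0,0]},
  {"claw":-1,"slide":[0,0,0],"delta_rot":[0,0,0]},
  {"claw":-1,"slide":[0,0,0],"delta_rot":[0,0,0]},
  {"claw":-1,"slide":[0,0,0],"delta_rot":[0,0,0]},
  {"claw":-1,"slide":[0,0,0],"delta_rot":[0,0,0]},
])

```text
time: 14.1
position: [0.6478, 0.1097, 0.0327]
tool_rot: [2.232, 2.21, 0.001]
ft_force: [0.5, -0.1, 0.2]
grip_width: 0.266
grip_force: 0.0
```

send_rows([
  {"claw":-1,"slide":[0,0,0],"delta_rot":[0,0,0]},
  {"claw":-1,"slide":[0,0,0],"delta_rot":[0,0,0]},
  {"claw":-1,"slide":[0,0,0],"delta_rot":[0,0,0]},
], grip_force=45)

```text
time: 14.4
position: [0.6478, 0.1096, 0.0327]
tool_rot: [2.233, 2.21, 0.0]
ft_force: [-0.1, -0.4, 0.4]
grip_width: 0.228
grip_force: 45.0
```

```bash
python3 - <<'E'
from h import *
s=st();print(s)
E
```

```text
{'time': 14.4, 'joint_positions': array([-0.6118164 ,  0.52213433,  0.52678421,  1.64410039, -0.29263932,
        1.05457214, -0.00729178]), 'qd': array([-0.0008976 ,  0.00012266, -0.00032402, -0.00159287, -0.00148713,
        0.00077103, -0.00045426]), 'joint_torque': array([ 4.49917163e-02, -4.98943663e+01,  8.31307054e+00, -2.62807953e+01,
       -3.97890201e-02, -4.93587053e-02,  3.99934303e-03]), 'position': array([0.64775979, 0.10962688, 0.03265897]), 'tool_rot': array([2.23250463e+00, 2.21032135e+00, 4.07001587e-04]), 'ft_force': array([-0.06279142, -0.37284216,  0.3786582 ]), 'torque': array([-0.08522632,  0.04052086, -0.00674476]), 'grip_force': 44.9997909553349, 'grip_width': 0.22763490249824553}
```

The handle is held at 45 N with a 19.8 mm opening. Lifting it straight out of the cradle.

send_rows([
  {"claw":-1,"slide":[0,0,-8],"delta_rot":[0,0,0]},
  {"claw":-1,"slide":[0,0,-25],"delta_rot":[0,0,0]},
  {"claw":-1,"slide":[0,0,-55],"delta_rot":[0,0,0]},
  {"claw":-1,"slide":[0,0,-90],"delta_rot":[0,0,0]},
  {"claw":-1,"slide":[0,0,-125],"delta_rot":[0,0,0]},
])

```text
time: 14.9
position: [0.6476, 0.1094, 0.16]
tool_rot: [2.233, 2.21, 0.001]
ft_force: [0.9, -0.6, -0.8]
grip_width: 0.228
grip_force: 45.0
```

```bash
cat >> h.py <<'E'
TIP=np.array([-.1366,0,-.0173]);COL=np.array([-.0416,0,-.0173])
M=np.array([.5386,-.1915,.1395]);YAW=np.radians(105.3);TH=np.radians(35)
def RT(yaw=YAW,th=TH): return down(yaw-np.pi/2)@R.from_rotvec([0,th,0]).as_matrix()
def tipgoal(tip,Rm): return goal(np.array(tip)-Rm@TIP,Rm)
def rt(): 
    s=st();return s['position'],R.from_rotvec(s['tool_rot']).as_matrix()
E
python3 - <<'E'
from h import *
s=st();print(s['position'],s['torque'],s['ft_force']);Rm=RT();print(Rm[:,0],tipgoal(M+.03*Rm[:,0],Rm))
T=load('top0');t=lambda u,v:((u+.5)/3.333-.5+145,(v+.5)/3.333-.5+125)
print(atz(T,*t(594,196),.14),atz(T,*t(596,195),.14))
E
```

```text
[0.64763542 0.10935457 0.16000203] [ 0.01663059 -0.02403649  0.00561334] [ 0.90336241 -0.60345592 -0.75742537]
[-0.21615215  0.79011918  0.57357644] (array([-161.2, -146. ,  -61. ]), array([ 0.0854,  0.6069, -0.2684]))
[ 0.53817416 -0.19234439  0.14      ] [ 0.53906733 -0.1942416   0.14      ]
```

send_rows([
  {"claw":-1,"slide":[-15,-14,-20],"delta_rot":[0.008,0.06,-0.03]},
  {"claw":-1,"slide":[-40,-36,-40],"delta_rot":[0.02,0.16,-0.07]},
  {"claw":-1,"slide":[-68,-60,-55],"delta_rot":[0.036,0.26,-0.115]},
  {"claw":-1,"slide":[-95,-86,-65],"delta_rot":[0.05,0.36,-0.16]},
  {"claw":-1,"slide":[-120,-108,-70],"delta_rot":[0.064,0.455,-0.2]},
])

```text
time: 15.4
position: [0.5379, -0.0118, 0.2312]
tool_rot: [-1.746, -2.126, -0.398]
ft_force: [1.0, -1.1, -2.4]
grip_width: 0.224
grip_force: 45.0
```

```bash
python3 - <<'E'
from h import *
s=st();print(s['position'],s['joint_positions'].round(2));Rm=RT();print(tipgoal(M+.03*Rm[:,0],Rm))
E
```

```text
[ 0.53792222 -0.01175863  0.23115262] [-0.26  0.25  0.6   1.64 -0.53  1.56  0.62]
(array([-31.9, -44.7,  -3.9]), array([ 0.0262,  0.1495, -0.0648]))
```

send_rows([
  {"claw":-1,"slide":[-8,-15,-4],"delta_rot":[0.009,0.05,-0.022]},
  {"claw":-1,"slide":[-18,-30,-4],"delta_rot":[0.018,0.1,-0.044]},
  {"claw":-1,"slide":[-32,-44.7,-4],"delta_rot":[0.026,0.15,-0.065]},
  {"claw":-1,"slide":[-32,-44.7,-4],"delta_rot":[0.026,0.15,-0.065]},
  {"claw":-1,"slide":[-32,-44.7,-4],"delta_rot":[0.026,0.15,-0.065]},
])

```text
time: 15.9
position: [0.5008, -0.0489, 0.2184]
tool_rot: [-1.589, -2.073, -0.492]
ft_force: [0.6, 0.4, -1.8]
grip_width: 0.228
grip_force: 45.0
```

```bash
python3 - <<'E'
from h import *
S=grab('scene','s7');T=grab('top','t7');p,R0=rt();Rm=RT();print(p,tipgoal(M+.03*Rm[:,0],Rm))
def crop(im,x,y,w,h,W,H): return cv2.resize(im['color'][y:y+h,x:x+w],(W,H),interpolation=cv2.INTER_CUBIC)
a=crop(S,130,170,100,120,500,600);b=crop(T,300,145,60,60,300,300);c=crop(load('top0'),300,145,60,60,300,300)
cv2.imwrite('pics/m7.png',np.hstack([a,np.vstack([b,c])]))
pts={'tip':p+R0@TIP,'col':p+R0@COL,'mouth':M,'low':M-.12*Rm[:,0]}
for n,q in pts.items():
    print(n,q.round(4),(np.array(proj(S,q))-[130,170]+.5)*5,(np.array(proj(T,q))-[300,145]+.5)*5+[500,0])
E
```

```text
[ 0.50113359 -0.04719689  0.21864403] (array([-0.9, -2. , -3.4]), array([-0.0042,  0.0023, -0.0016]))
tip [ 0.5332 -0.1649  0.1548] [295.0270214  184.57458239] [575.98572067 200.39815472]
col [ 0.5128 -0.0897  0.2091] [423.50616887  54.49835805] [460.9256166  224.67261949]
mouth [ 0.5386 -0.1915  0.1395] [248.46423831 222.48057528] [615.32206044 194.25244964]
low [ 0.5645 -0.2863  0.0707] [ 88.36774739 385.53578146] [742.38264314 167.09314778]
```

View pics/m7.png

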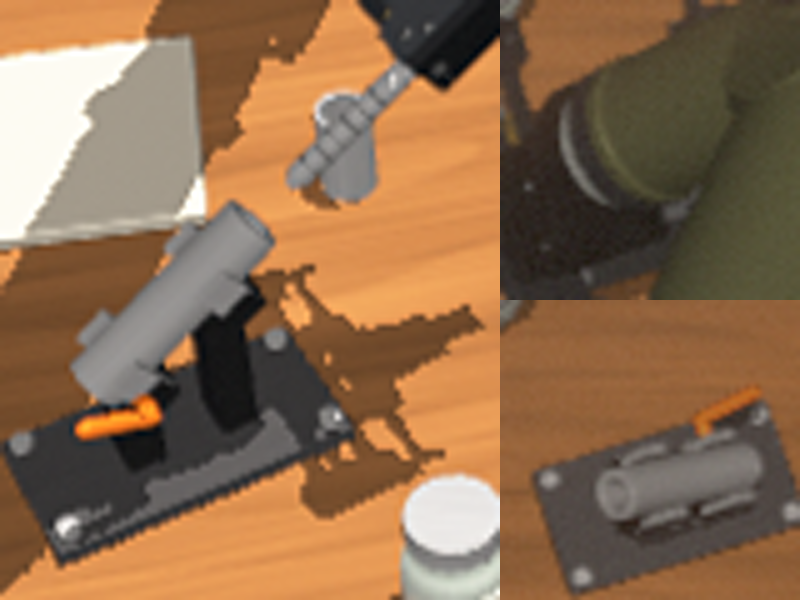

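The scene crop shows the rod tip at (293,182), predicted (295,185), parallel to the tube. The mouth centre is at about (252,221), predicted (248,222). In the top crop the mouth at (615,495) also matches to about 1 px. So the alignment is good and I'll go in gently.

send_rows([
  {"claw":-1,"slide":[-1,-2,-3.4],"delta_rot":[-0.004,0.002,-0.002]},
  {"claw":-1,"slide":[-1,-2,-3.4],"delta_rot":[-0.004,0.002,-0.002]},
  {"claw":-1,"slide":[-1,-2,-3.4],"delta_rot":[-0.004,0.002,-0.002]},
])

```text
time: 16.3
position: [0.4995, -0.0509, 0.2203]
tool_rot: [-1.585, -2.075, -0.499]
ft_force: [-0.1, -0.4, -1.3]
grip_width: 0.222
grip_force: 45.0
```

```bash
cat > ins.py <<'E'
from h import *
import sys
d=float(sys.argv[1]);Rm=RT();s=st();p,R0=rt();tip=p+R0@TIP
e=Rm.T@(tip-M);print('t',s['time'],'tip in tube frame mm',(e*1000).round(1),'F tool',(R0.T@s['ft_force']).round(1),'T',s['torque'].round(2),'goal',tipgoal(M+d*Rm[:,0],Rm))
E
python3 ins.py .005
```

```text
t 16.3 tip in tube frame mm [29.3 -0.7  0.2] F tool [-1.  -0.2  0.9] T [-0.85 -0.22 -0.03] goal (array([-24.3,   0.7,  -0.2]), array([-0.0005, -0.    , -0.0008]))
```

send_rows([
  {"claw":-1,"slide":[-10,0.7,0],"delta_rot":[0,0,0]},
  {"claw":-1,"slide":[-20,0.7,0],"delta_rot":[0,0,0]},
  {"claw":-1,"slide":[-28,0.7,0],"delta_rot":[0,0,0]},
  {"claw":-1,"slide":[-34,0.7,0],"delta_rot":[0,0,0]},
  {"claw":-1,"slide":[-40,0.7,0],"delta_rot":[0,0,0]},
])

```text
time: 16.8
position: [0.5085, -0.0833, 0.1963]
tool_rot: [-1.586, -2.073, -0.498]
ft_force: [-0.4, 0.5, -1.8]
grip_width: 0.226
grip_force: 45.0
```

```bash
python3 ins.py -.04
```

```text
t 16.8 tip in tube frame mm [-12.   -0.8   0.7] F tool [-0.6 -0.3  1.8] T [-0.83 -0.23  0.04] goal (array([-28. ,   0.5,  -0.6]), array([-0.001 , -0.0007, -0.0027]))
```

send_rows([
  {"claw":-1,"slide":[-6,0.3,-0.3],"delta_rot":[0,0,0]},
  {"claw":-1,"slide":[-12,0.5,-0.5],"delta_rot":[0,0,0]},
  {"claw":-1,"slide":[-18,0.5,-0.5],"delta_rot":[0,0,0]},
  {"claw":-1,"slide":[-24,0.5,-0.5],"delta_rot":[0,0,0]},
  {"claw":-1,"slide":[-30,0.5,-0.5],"delta_rot":[0,0,0]},
])

```text
time: 17.3
position: [0.5157, -0.1069, 0.1799]
tool_rot: [-1.585, -2.074, -0.498]
ft_force: [0.5, 0.4, -1.4]
grip_width: 0.228
grip_force: 45.0
```

```bash
python3 ins.py -.07
```

```text
t 17.3 tip in tube frame mm [-41.6  -0.   -0. ] F tool [-0.6  0.5  1.3] T [-0.83 -0.23 -0.02] goal (array([-28.4,  -0.2,   0.1]), array([-0.0007, -0.0004, -0.0017]))
```

send_rows([
  {"claw":-1,"slide":[-6,0,0],"delta_rot":[0,0,0]},
  {"claw":-1,"slide":[-12,0,0],"delta_rot":[0,0,0]},
  {"claw":-1,"slide":[-18,0,0],"delta_rot":[0,0,0]},
  {"claw":-1,"slide":[-24,0,0],"delta_rot":[0,0,0]},
  {"claw":-1,"slide":[-30,0,0],"delta_rot":[0,0,0]},
])

```text
time: 17.8
position: [0.5221, -0.1306, 0.1626]
tool_rot: [-1.585, -2.074, -0.498]
ft_force: [-0.1, 0.3, -2.3]
grip_width: 0.228
grip_force: 45.0
```

```bash
python3 ins.py -.09
```

```text
t 17.8 tip in tube frame mm [-71.7  -0.1  -0. ] F tool [-1.1  0.   2. ] T [-0.88 -0.18 -0.02] goal (array([-18.3,  -0.1,   0.1]), array([-0.0007, -0.0004, -0.0018]))
```

send_rows([
  {"claw":-1,"slide":[-5,0,0],"delta_rot":[0,0,0]},
  {"claw":-1,"slide":[-9,0,0],"delta_rot":[0,0,0]},
  {"claw":-1,"slide":[-13,0,0],"delta_rot":[0,0,0]},
  {"claw":-1,"slide":[-16,0,0],"delta_rot":[0,0,0]},
  {"claw":-1,"slide":[-18,0,0],"delta_rot":[0,0,0]},
])

```text
time: 18.3
position: [0.5258, -0.1446, 0.1524]
tool_rot: [-1.585, -2.074, -0.498]
ft_force: [0.8, 0.4, -1.3]
grip_width: 0.226
grip_force: 45.0
```

send_rows([
  {"claw":-1,"slide":[-1,0,0],"delta_rot":[0,0,0]},
  {"claw":-1,"slide":[-2,0,0],"delta_rot":[0,0,0]},
  {"claw":-1,"slide":[-2,0,0],"delta_rot":[0,0,0]},
])

```text
time: 18.6
position: [0.5263, -0.146, 0.1515]
tool_rot: [-1.585, -2.074, -0.499]
ft_force: [0.0, 0.9, -1.5]
grip_width: 0.223
grip_force: 45.0
```

```bash
python3 ins.py -.095
```

```text
t 18.6 tip in tube frame mm [-91.1  -0.1  -0. ] F tool [-0.2  0.3  1.7] T [-0.83 -0.18  0.04] goal (array([-3.9, -0.1,  0.1]), array([-0.0007, -0.0005, -0.0016]))
```

Now 1 mm steps until the collar touches.

send_rows([
  {"claw":-1,"slide":[-1,0,0],"delta_rot":[0,0,0]},
  {"claw":-1,"slide":[-2,0,0],"delta_rot":[0,0,0]},
  {"claw":-1,"slide":[-2,0,0],"delta_rot":[0,0,0]},
])

```text
time: 18.9
position: [0.5263, -0.1461, 0.1514]
tool_rot: [-1.581, -2.073, -0.501]
ft_force: [-3.4, 4.0, 4.7]
grip_width: 0.225
grip_force: 45.0
```

send_rows([
  {"claw":-1,"slide":[-1,0,0],"delta_rot":[0,0,0]},
  {"claw":-1,"slide":[-1,0,0],"delta_rot":[0,0,0]},
])

```text
time: 19.1
position: [0.5262, -0.1461, 0.1514]
tool_rot: [-1.579, -2.072, -0.502]
ft_force: [-4.3, 6.2, 7.4]
grip_width: 0.228
grip_force: 45.0
```

send_rows([
  {"claw":-1,"slide":[-1,0,0],"delta_rot":[0,0,0]},
  {"claw":-1,"slide":[-1,0,0],"delta_rot":[0,0,0]},
])

```text
time: 19.3
position: [0.5262, -0.1461, 0.1515]
tool_rot: [-1.577, -2.071, -0.503]
ft_force: [-4.9, 7.3, 8.0]
grip_width: 0.225
grip_force: 45.0
```

```bash
python3 ins.py -.095
```

```text
t 19.3 tip in tube frame mm [-91.3   0.2   0.9] F tool [11.4 -2.8 -1.7] T [1.51 1.05 0.39] goal (array([-3.8, -0. ,  0.1]), array([-0.0025, -0.0078,  0.0011]))
```

It is a firm stop: 3 mm of further command gave about 12 N and no movement, with no side forces on the way in. That fits the collar resting on the mouth, within my few mm of axial uncertainty. Drawing it straight out.

send_rows([
  {"claw":-1,"slide":[6,0,0],"delta_rot":[0,0,0]},
  {"claw":-1,"slide":[16,0,0],"delta_rot":[0,0,0]},
  {"claw":-1,"slide":[28,0,0],"delta_rot":[0,0,0]},
  {"claw":-1,"slide":[40,0,0],"delta_rot":[0,0,0]},
  {"claw":-1,"slide":[52,0,0],"delta_rot":[0,0,0]},
])

```text
time: 19.8
position: [0.5159, -0.1072, 0.1797]
tool_rot: [-1.585, -2.075, -0.499]
ft_force: [0.0, 0.1, -1.4]
grip_width: 0.225
grip_force: 45.0
```

```bash
python3 ins.py .05
```

```text
t 19.8 tip in tube frame mm [-42.    0.1  -0.2] F tool [-0.7  0.1  1.2] T [-0.85 -0.21 -0.05] goal (array([92. , -0.4,  0.2]), array([-0.0004, -0.    , -0.0013]))
```

send_rows([
  {"claw":-1,"slide":[18,-0.4,0],"delta_rot":[0,0,0]},
  {"claw":-1,"slide":[38,-0.4,0],"delta_rot":[0,0,0]},
  {"claw":-1,"slide":[58,-0.4,0],"delta_rot":[0,0,0]},
  {"claw":-1,"slide":[78,-0.4,0],"delta_rot":[0,0,0]},
  {"claw":-1,"slide":[92,-0.4,0],"delta_rot":[0,0,0]},
])

```text
time: 20.3
position: [0.4956, -0.0339, 0.2331]
tool_rot: [-1.584, -2.076, -0.5]
ft_force: [0.8, 0.6, -1.3]
grip_width: 0.226
grip_force: 45.0
```

```bash
cat > fin.py <<'E'
from h import *
import sys
z=float(sys.argv[1]);Rm=RT(np.radians(30),0);s=st();p,R0=rt()
print(s['time'],p.round(4),'tip',(p+R0@TIP).round(4),'up comp',R0[2,0].round(4),'T',s['torque'].round(2),s['joint_positions'].round(2),tipgoal((.465,.033,z),Rm))
E
python3 fin.py .2
```

```text
20.3 [ 0.4956 -0.0339  0.2331] tip [ 0.5278 -0.1514  0.1689] up comp 0.574 T [-0.85 -0.25 -0.02] [-0.15  0.28  0.62  1.67 -0.6   1.69  0.82] (array([ 58.9, 120.3, 102.8]), array([-0.4011, -0.5197,  1.2708]))
```

send_rows([
  {"claw":-1,"slide":[5,10,5],"delta_rot":[-0.035,-0.045,0.11]},
  {"claw":-1,"slide":[11,22,14],"delta_rot":[-0.07,-0.092,0.225]},
  {"claw":-1,"slide":[17,35,26],"delta_rot":[-0.108,-0.14,0.342]},
  {"claw":-1,"slide":[24,48,38],"delta_rot":[-0.145,-0.188,0.46]},
  {"claw":-1,"slide":[30,60,50],"delta_rot":[-0.182,-0.236,0.577]},
])

```text
time: 20.8
position: [0.5397, 0.0322, 0.2083]
tool_rot: [-2.336, -1.629, -0.305]
ft_force: [-1.2, -0.8, -1.2]
grip_width: 0.228
grip_force: 45.0
```

```bash
python3 fin.py .16
```

```text
20.8 [0.5397 0.0322 0.2083] tip [ 0.4925 -0.094   0.1801] up comp 0.3259 T [-0.59  0.13 -0.05] [-0.44  0.12  0.61  1.79 -0.43  1.33 -0.06] (array([54.4, 25.2, 85.9]), array([-0.2179, -0.282 ,  0.6868]))
```

send_rows([
  {"claw":-1,"slide":[11,5,15],"delta_rot":[-0.042,-0.055,0.133]},
  {"claw":-1,"slide":[22,10,32],"delta_rot":[-0.085,-0.11,0.267]},
  {"claw":-1,"slide":[33,15,50],"delta_rot":[-0.127,-0.165,0.4]},
  {"claw":-1,"slide":[44,20,68],"delta_rot":[-0.172,-0.223,0.542]},
  {"claw":-1,"slide":[54,25,86],"delta_rot":[-0.218,-0.282,0.687]},
])

```text
time: 21.3
position: [0.5824, 0.1021, 0.1426]
tool_rot: [-3.017, -0.843, -0.011]
ft_force: [0.4, 0.4, -1.2]
grip_width: 0.226
grip_force: 45.0
```

send_rows([
  {"claw":-1,"slide":[0,0,0],"delta_rot":[0,0,0]},
  {"claw":-1,"slide":[0,0,0],"delta_rot":[0,0,0]},
  {"claw":-1,"slide":[0,0,0],"delta_rot":[0,0,0]},
])

```text
time: 21.6
position: [0.5825, 0.0994, 0.1427]
tool_rot: [-3.014, -0.849, -0.012]
ft_force: [-0.2, -0.7, -1.0]
grip_width: 0.233
grip_force: 45.0
```

```bash
python3 fin.py .108; python3 - <<'E'
from h import *
S=grab('scene','s9');p,R0=rt();h=cv2.cvtColor(S['color'],cv2.COLOR_BGR2GRAY).astype(np.float32)
# brightness along the predicted axis and across it: check where the rod really lies
for x in(-.16,-.15,-.145,-.14,-.135,-.13,-.12,-.1,-.08,-.06):
    q=[p+R0@[x,0,z-.0173] for z in np.arange(-.024,.025,.003)]
    uv=np.array([proj(S,k) for k in q],np.float32)
    print(x,cv2.remap(h,uv[None,:,0],uv[None,:,1],cv2.INTER_LINEAR)[0].astype(int))
E
```

```text
21.6 [0.5825 0.0994 0.1427] tip [0.466  0.0279 0.1587] up comp 0.0098 T [-0.11  0.13  0.02] [-0.69  0.26  0.57  1.73 -0.16  1.19 -1.1 ] (array([ 1.2, -0.8, 52.1]), array([-0.0077, -0.0097,  0.0258]))
-0.16 [167 165 163 161 162 165 165 164 163 165 165 163 167 168 168 170 170]
-0.15 [161 160 163 164 163 163 165 167 164 164 167 168 169 171 171 165 161]
-0.145 [161 163 164 163 163 165 167 165 166 168 169 170 171 171 163 160 158]
-0.14 [163 164 163 163 165 168 165 165 155 149 154 165 171 165 161 158 155]
-0.135 [164 163 164 165 167 162 148 136 132 132 131 136 154 162 159 155 156]
-0.13 [163 164 166 166 162 151 139 133 134 124 110 118 141 159 154 151 152]
-0.12 [167 165 164 167 169 159 126 126  78  42  39  39  36  30  23  22  42]
-0.1 [155  77  34  32  38  45  47  38  45  53  47  32  31  31  27  20  16]
-0.08 [32 33 34 34 34 34 34 35 33 38 46 45 32 31 28 21 17]
-0.06 [ 34  34  33  38  52  62  62  64  82 111  74  43  32  30  29  21  18]
```

The rod's tip shows in the scene image where predicted, within about 3 mm. Descending to the reading height.

send_rows([
  {"claw":-1,"slide":[1,-1,10],"delta_rot":[-0.004,-0.005,0.013]},
  {"claw":-1,"slide":[1,-1,24],"delta_rot":[-0.008,-0.01,0.026]},
  {"claw":-1,"slide":[1,-1,38],"delta_rot":[-0.008,-0.01,0.026]},
  {"claw":-1,"slide":[1,-1,47],"delta_rot":[-0.008,-0.01,0.026]},
  {"claw":-1,"slide":[1,-1,52],"delta_rot":[-0.008,-0.01,0.026]},
])

```text
time: 22.15
position: [0.5821, 0.1024, 0.0883]
tool_rot: [3.034, 0.814, -0.005]
ft_force: [0.8, -1.1, -0.8]
grip_width: 0.229
grip_force: 45.0
```

send_rows([
  {"claw":-1,"slide":[0,0,0],"delta_rot":[0,0,0]},
  {"claw":-1,"slide":[0,0,0],"delta_rot":[0,0,0]},
  {"claw":-1,"slide":[0,0,0],"delta_rot":[0,0,0]},
  {"claw":-1,"slide":[0,0,0],"delta_rot":[0,0,0]},
  {"claw":-1,"slide":[0,0,0],"delta_rot":[0,0,0]},
])

```text
time: 22.65
position: [0.5834, 0.1028, 0.0907]
tool_rot: [3.034, 0.814, 0.0]
ft_force: [-0.1, 0.2, -1.7]
grip_width: 0.224
grip_force: 45.0
```

```bash
python3 fin.py .108; python3 - <<'E'
from h import *
S=grab('scene','s10');S5=load('s5');print(st()['qd'].round(3))
# hook/tote region unchanged since release?
d=cv2.absdiff(S['color'],S5['color'])[115:215,270:345].mean();print('tote region diff',d)
p,R0=rt();h=cv2.cvtColor(S['color'],cv2.COLOR_BGR2GRAY).astype(np.float32)
for x in(-.145,-.14,-.135,-.13,-.12,-.11):
    uv=np.array([proj(S,p+R0@[x,0,z-.0173]) for z in np.arange(-.018,.019,.003)],np.float32)
    print(x,cv2.remap(h,uv[None,:,0],uv[None,:,1],cv2.INTER_LINEAR)[0].astype(int))
E
```

```text
22.65 [0.5834 0.1028 0.0907] tip [0.4651 0.0344 0.108 ] up comp -0.0 T [-0.03  0.17  0.01] [-0.69  0.32  0.56  1.77 -0.19  1.1  -1.11] (array([-0.8,  1.3, -0. ]), array([0.0003, 0.    , 0.0009]))
[-0.     0.002 -0.001  0.002  0.001 -0.    -0.   ]
tote region diff 43.888933333333334
-0.145 [157 159 154 146 144 147 154 158 163 163 163 165 168]
-0.14 [158 152 146 145 148 148 140 138 143 154 169 169 167]
-0.135 [150 142 142 148 148 132 134 133 131 135 152 165 167]
-0.13 [142 144 149 148 132 133 126 116 113 122 143 154 157]
-0.12 [155 158 152 121 121 135 136 113  55  32  31  33  32]
-0.11 [162 169 170 133  44  32  35  42  42  33  33  35  33]
```

```bash
python3 - <<'E'
from h import *
S5=load('s5')['color'];T=grab('top','t10')['color'];T2=load('top0')['color']
for n in('s7','s9','s10'):
    d=cv2.absdiff(load(n)['color'],S5).mean(2);print(n);print(cv2.resize(d[115:215,270:350],(8,10),interpolation=cv2.INTER_AREA).astype(int))
W=grab('wrist','w10');q=(.437,.284,.225);print(np.array(proj(load('s10'),q)),proj(W,q,True))
E
```

```text
s7
[[ 7  7  7  7  7  7  7  7]
 [ 7  7  7  7  7  8  8  8]
 [ 7  7  7  7  7 21  8  8]
 [ 7  7  7  7  7  7  8  8]
 [ 7  7  7  7  9  7  6  7]
 [ 7  8  7  4  6 11  8  6]
 [ 7  7  8  7  6  7  7  6]
 [12 36 14  7  7  6  6  5]
 [76 75 67 15  5  4  4  4]
 [91 74 75 46 21  5  4  5]]
s9
[[  7  85  77  82  43   6   6   6]
 [ 11  90  82  81  11   7   7   7]
 [ 17  84  75  83  13  20   7   7]
 [ 16 100  88 103  83   6   7   7]
 [  6  99 127 125  94  38   6   6]
 [ 29 151 139  69  59  45   7   5]
 [ 90  83 107  65  27   6   6   5]
 [ 84  54  89  16   6   6   6   4]
 [ 62  51  57  60   7   4   4   3]
 [ 90  68  66  73  22   4   4   4]]
s10
[[  7  69  81  79  44   6   7   7]
 [  7  72  82  78  39   7   7   7]
 [  7  68  77  81  53  20   7   8]
 [  7  77  81  83  21   7   7   7]
 [  7  91  81  85  35   6   6   6]
 [  7 138 117  68  67  15   7   5]
 [  6  70 131 111  89  62   7   5]
 [ 53  58 107 105  58  32   6   4]
 [ 48  37  38  49  15   4   4   4]
 [ 78  41  39  42  20   5   4   5]]
[337.85433371 137.50562851] (np.float64(-110.67522251643607), np.float64(341.09314123256013))
```

The tote was unchanged after the release. In the last views only the arm hides its left part, and the visible part has not moved. The rod is level and still, with its tip at (0.465, 0.034, 0.108). Handing in.

```bash
python3 -c "
from bench import ctrl
print(ctrl.close_job())"
```

```text
the job is handed in; nothing more can be done
None
```

The job is handed in after about 23 s of robot time: the tote hangs on the hook, the gauge rod went into the tube to a firm stop and came right out, and it is held level and still with its tip about 10 cm above the tile's middle; the stop came about 4 mm before my estimate, so I took it for the collar on the mouth from the contact force, not from a picture.

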